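# Reading a spring on the stage-clip tester

## Task

On the white spring tester, first push the lever of the black selector knob round anticlockwise (by its blue post) until it clicks past its detent into the unlocked position. Then draw the upright aluminium pull plate out against its spring until the yellow drag pointer lines up with the red marker (it does not come back by itself, so do not overshoot), and let the plate go all the way back home so that the pointer stays behind at the marker. Leave the red marker, the lever's new position and everything else on the bench as they are.

Things in the scene. Friction and masses are not known exactly. Their poses are not given: they have to be found in the camera images.
- tester: White box fixed to the bench, 170 mm (x) by 210 mm (y), grey deck at 50 mm height; origin under its middle on the bench, z up. The pull plate comes out of its -y end; the selector knob is mid-deck; the scale with pointer and marker lies on the deck's +x side. Stands near the middle of the bench, turned up to 20 degrees.
- selector_axis (a point): Point on the deck on the selector knob's vertical axis, at (0, -10, 50) mm in the tester's frame.
- selector (a joint): Selector angle (rad), growing anticlockwise from above. Black hub 54 mm across, top 78 mm up; steel arm 16 mm wide, 63 to 75 mm up, reaching 78 mm from the axis. 0: locked, arm points to tester +y and blocks the plate's lug. 0.85 to 0.93 (firm stop): unlocked, arm between -x and +y. Between them a sprung detent (5 N at the post), top at 0.45, past which it snaps on by itself.
- post_top (a point): Middle of the top of the blue post on the selector's arm: 16 mm diameter, 55 mm from the knob's axis, free from 78 to 127 mm above the bench; this point is 127 mm up.
- pull_plate (a joint): How far (m) the plate is pulled out: 0 home, 0.055 at most; moves along the tester's -y. A spring draws it back (2.4 N at home, growing by 1.2 N per 10 mm) and a damper slows it.
- plate_back (a point): Middle of the inner (+y) face of the pull plate, 48 mm up. Plate: upright aluminium, green top edge, 70 mm wide (x), 12 mm thick (y), from 8 to 68 mm up. At home 60 mm lie free between this face and the box; a 10 mm rod (top 21 mm up) crosses that space low in the middle, so fingers can hook behind the plate above the rod, or pinch the plate from above.
- pointer_line (a point): Middle of the top of the yellow drag pointer on the scale: 32 mm (x) by 4 mm (y) by 10 mm, top 63 mm above the bench. The plate's steel crossbar pushes it towards -y, millimetre for millimetre with the plate once it touches; it stays where it was pushed to when the plate goes back.
- marker_line (a point): Middle of the top of the red marker at the +x edge of the scale, beside the pointer's path: 16 mm (x) by 5 mm (y) by 13 mm, 22 to 44 mm from the pointer's zero towards -y; it differs each time. Axes as the tester's.
- slide_box: Bystander, to be left alone: closed blue microscope-slide box with a white lid, 87 x 102 x 34 mm; origin under its middle.
- objective: Bystander, to be left alone: steel microscope objective standing upright, 32 mm diameter, 60 mm tall; origin under its middle.
- oil_bottle: Bystander, to be left alone: small amber bottle with a black cap, 36 mm diameter, 85 mm tall; origin under its middle.
- screwdriver: Bystander, to be left alone: screwdriver lying flat, 160 mm long; origin at its middle.
- stain_jar: Bystander, to be left alone: glass jar with a red cap, 64 mm diameter, 100 mm tall; origin under its middle.
- beaker: Bystander, to be left alone: white open cup, 72 mm diameter, 90 mm tall; origin under its middle.

How it is judged (in metres and radians):
On the way, in this order (a step that is already met when the one before it is completed fails the run):
1. the selector has clicked into its unlocked position (over 0.72 rad) (value of joint selector above 0.72 rad), for 0.2 s.
2. the plate is drawn out and the pointer stands within 5 mm of the marker (y of pointer_line in the frame of marker_line between -0.005 and 0.005 m and value of joint pull_plate above 0.015 m), for 0.1 s.
At the end, for the whole second after the job is handed in: The selector rests past its click (over 0.72 rad), the yellow pointer stands within 5 mm of the red marker along the scale, the pull plate is back home (within 4 mm) and the marker is where it was (within 4 mm) (value of joint selector above 0.72 rad and y of pointer_line in the frame of marker_line between -0.005 and 0.005 m and value of joint pull_plate below 0.004 m and distance of marker_line from where it was at the start of the episode below 0.004 m); the robot touches nothing.
It fails at once if a bystander is shifted by more than 25 mm (distance of any of slide_box, objective, oil_bottle, screwdriver, stain_jar, beaker from where it was at the start of the episode above 0.025 m).
It fails at once if an upright bystander is tipped (angle between any of slide_box, objective, oil_bottle, stain_jar, beaker's own z axis and vertical above 0.5 rad).
It fails at once if the red marker is shifted by more than 4 mm (distance of marker_line from where it was at the start of the episode above 0.004 m).
It also fails if it takes over 59 s, if anything falls off the work surface, if the arm or the gripper's body presses on something with over 40 N, if the wrist force passes 120 N, or if a joint passes its speed limit or range.

## Robot

A 6-joint arm with a two-finger parallel gripper is mounted at the origin on the work surface. World frame = base frame: x ahead of the robot, y to its left, z up, the work surface at z = 0. Lengths are in m, angles in degrees, forces in N, time in s.
With the tool pointing down it reaches from about 0.35 to 0.875 m from the base axis. Payload 4.2 kg.
Tool frame: the origin (TCP) lies midway between the tips of the shut fingers; the grasp point (between the pads) lies 19 mm behind it; z points along the fingers, y is the line along which they close (so a half turn about z gives the same grasp; the last joint's range is limited). The gripper opens to 87 mm and grips with 3 to 60 N. Pads are 19 mm wide; open, the fingers measure 117 mm over their backs; the gripper's body (75 mm by 190 mm) begins 51 mm behind the grasp point.
Start: joints at [86.608, 22.042, 0.453, 0, -68.411, -14.817], TCP at [0.195, 0.594, 0.223] pointing down, gripper open.
Joint ranges: [-179.83, 179.83], [-69.29, 118.12], [-61.27, 80.66], [-181.25, 117.63], [-171.15, -9.14], [-177.46, 177.46]. Speed limits (degrees/s): [159.86, 159.86, 180, 180, 180, 180].

## Interface

Orientations are given as a 3x3 rotation matrix whose columns are the frame's x, y, z axes.
In Python, from station import * gives the robot as it stands.
- The arm moves only by the tool move_arm, never from a script. Its argument "targets" is text: rows parted by semicolons, each of 4 numbers parted by spaces: the shift along the world's x, y, z in units of 25 mm (1.0 is 25 mm), then the turn about the world's z in units of 5 degrees (1.0 is 5 degrees). In form: tx ty tz spin; .... A call has 1 to 10 rows; each row shifts and turns the commanded pose from where the row before left it; what a row does not reach is not made up. A row lasts 1/12 s, in which the tool goes at most 41.7 mm and 7.16 degrees, less where a joint would pass 70% of its speed; a pose out of reach is approached as far as the arm can. A call is refused whole if a number of a shift passes 1 or a number of a turn 1, either way. A call with a gripper value outside its range is refused whole. "gripper" is the finger opening in mm, from 0 to 87, set as the call begins (left out, the last holds). The fingers move at their own pace and stop on an object; the grip force is fixed at half the most. Time passes only in rows, so rows that do not move let the fingers close. It gives the time, the measured TCP pose, the force, the opening and the grip force at its end, in the units of the state.
- sense(): the state, without advancing time (a new reading comes with each control period).
- capture(name): name is "scene" or "top" or "wrist"; returns a dict with "image" (420x560x3 uint8, blue, green, red), "fx", "fy", "cx", "cy" (pixels), "world_from_camera" (4x4, takes a point from camera to world coordinates); the wrist camera has in their place "hand_eye" (4x4, takes a point from camera to tool coordinates, whose origin is the TCP and whose axes are the flange's). Camera axes: x right, y up, looking along -z (the intrinsics and any distortion apply to the point x, -y, -z); pixel columns grow to the right and rows downward; lengths in m; the calibration is good to about 2 mm. The wrist camera is an equidistant fisheye: a pixel r from the principal point sees the ray r / f radians off the axis. A picture is of the moment at which its call begins: read the wrist's pose just before it. There is no depth.
- finish_job(): hands the job in; it is judged then, once.
The state is a dict: "time_s": time; "joints": joint angles; "joint_velocities": joint speeds; "effort": joint torques, N m; "tcp_pos": TCP position; "ee_rot": TCP orientation; "wrist_force": force on the tool from outside, world axes, zero at the start; "moment": the same for the moment, N m; "gripper_width": opening from 0.0 (shut) to 1.0 (fully open); "gripper_force": force on a finger pad.
Only numpy, scipy, OpenCV 4.12 (cv2) and the standard library are available. Lean on these libraries where they do the work, as an engineer would, in place of code of your own. Each camera call takes 0.05 s, during which the arm holds its last target. There are 200 camera calls.

## Working session

There is one attempt and no reset: what is moved stays moved. The work goes in short steps, Python scripts to look and compute and a tool call to move; the robot and the scene stay as the last step left them, time stands still between calls to the robot, and variables do not carry over. Pictures are saved under pics/ and viewed, at most 10 in all, crops included, and the job is handed in when it is done.

Besides the shell and the picture viewer there is one more tool, called after ">>>" by a JSON object that holds its "op" and its "data", one argument or row to a line. move_arm: Moves the arm, as the interface text tells. Its arguments: {"type":"object","properties":{"targets":{"type":"string"},"gripper":{"type":"number"}},"required":["targets"]}

```bash
mkdir -p pics; cat > h.py <<'E'
from station import *
import numpy as np, cv2
def snap(n,f):
    s=sense(); c=capture(n); cv2.imwrite('pics/'+f+'.png',c['image']); np.save('pics/'+f+'.npy',{'c':c,'s':s},allow_pickle=True); return c,s
def load(f):
    return np.load('pics/'+f+'.npy',allow_pickle=True).item()
def ray(f,u,v):
    d=load(f);c=d['c'];s=d['s']
    x=(u-c['cx'])/c['fx'];y=(v-c['cy'])/c['fy']
    if 'hand_eye' in c:
        r=np.hypot(x,y);k=np.sin(r)/r if r>1e-9 else 1
        p=np.array([x*k,-y*k,-np.cos(r)])
        T=np.eye(4);T[:3,:3]=np.array(s['ee_rot']).reshape(3,3);T[:3,3]=s['tcp_pos'];M=T@np.array(c['hand_eye'])
    else:
        p=np.array([x,-y,-1.]);M=np.array(c['world_from_camera'])
    q=M[:3,:3]@p
    return M[:3,3],q/np.linalg.norm(q)
def atz(f,u,v,z):
    o,q=ray(f,u,v);return o+q*(z-o[2])/q[2]
def tri(*obs):
    A=np.zeros((3,3));b=np.zeros(3)
    for f,u,v in obs:
        o,q=ray(f,u,v);P=np.eye(3)-np.outer(q,q);A+=P;b+=P@o
    p=np.linalg.solve(A,b)
    e=[np.linalg.norm((np.eye(3)-np.outer(ray(*o)[1],ray(*o)[1]))@(p-ray(*o)[0])) for o in obs]
    return p,e
E
python3 - <<'E'
from h import *
for n in ('scene','top','wrist'):
    c,s=snap(n,n+'0'); print(n,{k:v for k,v in c.items() if k!='image'})
print(s)
a=[cv2.imread(f'pics/{n}0.png') for n in('scene','top')]
E
```

```text
scene {'fx': 392.1188986327945, 'fy': 392.1188986327945, 'cx': 277.07316879973376, 'cy': 204.31123546312975, 'world_from_camera': array([[-0.43265053, -0.57725451,  0.69252491,  1.26982309],
       [ 0.90148112, -0.26672351,  0.34086707,  0.35878648],
       [-0.01205438,  0.77177445,  0.63578211,  0.72590576],
       [ 0.        ,  0.        ,  0.        ,  1.        ]])}
top {'fx': 515.8208622081264, 'fy': 515.8208622081264, 'cx': 290.4749516558667, 'cy': 205.93169513658518, 'world_from_camera': array([[-2.21305288e-02,  9.94054414e-01, -1.06611736e-01,
         4.70063728e-01],
       [-9.99751768e-01, -2.22791480e-02, -2.03074373e-04,
         1.67325759e-02],
       [-2.57708561e-03,  1.06580777e-01,  9.94300707e-01,
         1.56033953e+00],
       [ 0.00000000e+00,  0.00000000e+00,  0.00000000e+00,
         1.00000000e+00]])}
wrist {'fx': 325.19226210127806, 'fy': 325.19226210127806, 'cx': 274.8044774341316, 'cy': 211.31481983902475, 'hand_eye': array([[ 1.47668608e-03,  9.64293346e-01,  2.64832328e-01,
         7.35430720e-02],
       [ 9.99998484e-01, -1.66824872e-03,  4.984
[... 322 characters left out ...]
096679e+01, -1.48145474e+01]), 'joint_velocities': array([ 0.03456981, -0.04758394,  0.24481233,  0.07599857,  0.05526309,
        0.00103257]), 'effort': array([ 8.46829244e-04, -3.91692281e+01,  1.87935394e+01,  4.23193172e+00,
        1.34486126e-02, -7.36608581e-05]), 'tcp_pos': array([0.19512993, 0.59320516, 0.22157194]), 'ee_rot': array([[ 9.49869528e-01, -3.12646093e-01, -5.48225327e-04],
       [-3.12646569e-01, -9.49867740e-01, -1.84378271e-03],
       [ 5.57099100e-05,  1.92275378e-03, -9.99998150e-01]]), 'wrist_force': array([-1.00087934,  0.42348314, -0.05635732]), 'moment': array([-0.01501066,  0.01360546, -0.00430069]), 'gripper_force': 0.0, 'gripper_width': 0.9982580019385396}
```

View pics/top0.png

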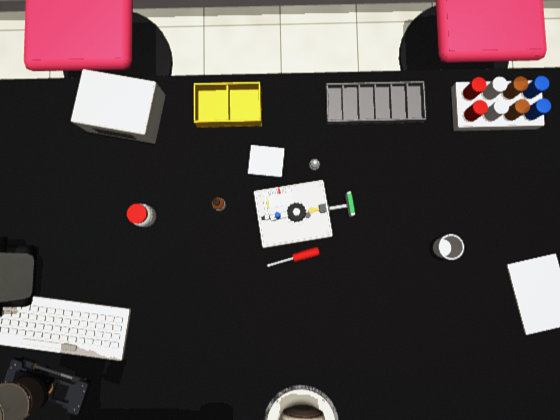

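View pics/scene0.png

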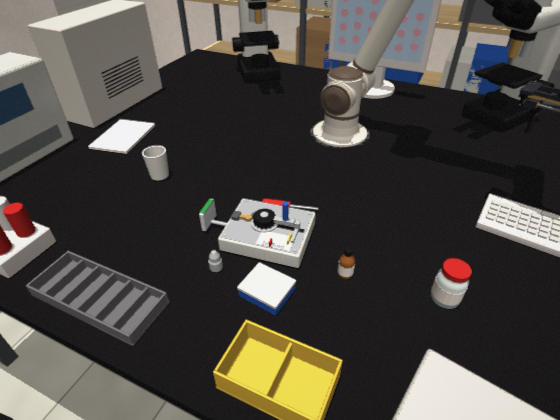

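The top view shows the tester at about (293,213), the plate's green edge at (351,203), the hub at (296,212) and the blue post at (278,215). The red marker is near (279,190). Next I'll zoom both views for exact pixels.

```bash
python3 - <<'E'
from h import *
a=cv2.imread('pics/top0.png')[170:260,240:370]; b=cv2.imread('pics/scene0.png')[185:275,190:325]
a=cv2.resize(a,(780,540),interpolation=cv2.INTER_CUBIC);b=cv2.resize(b,(810-10,533),interpolation=cv2.INTER_CUBIC)
cv2.imwrite('pics/topz.png',a);cv2.imwrite('pics/scenez.png',b)
for n in('top0','scene0'):
    im=cv2.imread(f'pics/{n}.png');h=cv2.cvtColor(im,cv2.COLOR_BGR2HSV)
    for nm,lo,hi in(('green',(50,120,60),(80,255,255)),('blue',(105,150,60),(130,255,255)),('yel',(22,130,100),(33,255,255)),('red',(0,170,80),(5,255,255))):
        m=cv2.inRange(h,lo,hi);k,l,st,ce=cv2.connectedComponentsWithStats(m)
        print(n,nm,[(list(st[i]),ce[i].round(1).tolist()) for i in range(1,k) if st[i][4]>3 and 190<ce[i][0]<370 and 160<ce[i][1]<290])
E
```

```text
top0 green [([np.int32(347), np.int32(193), np.int32(8), np.int32(20), np.int32(98)], [350.8, 202.9])]
top0 blue [([np.int32(275), np.int32(213), np.int32(5), np.int32(5), np.int32(20)], [277.1, 215.0])]
top0 yel [([np.int32(267), np.int32(200), np.int32(1), np.int32(4), np.int32(4)], [267.0, 201.5]), ([np.int32(309), np.int32(208), np.int32(11), np.int32(5), np.int32(31)], [312.9, 209.5])]
top0 red [([np.int32(292), np.int32(247), np.int32(28), np.int32(15), np.int32(236)], [305.7, 253.8])]
scene0 green [([np.int32(200), np.int32(199), np.int32(13), np.int32(14), np.int32(75)], [205.9, 205.7])]
scene0 blue [([np.int32(283), np.int32(202), np.int32(5), np.int32(18), np.int32(88)], [285.0, 210.7])]
scene0 yel [([np.int32(287), np.int32(233), np.int32(4), np.int32(9), np.int32(16)], [288.8, 237.4])]
scene0 red [([np.int32(262), np.int32(198), np.int32(22), np.int32(7), np.int32(87)], [272.5, 200.7]), ([np.int32(289), np.int32(201), np.int32(2), np.int32(3), np.int32(5)], [289.4, 202.2]), ([np.int32(269), np.int32(239), np.int32(3), np.int32(7), np.int32(14)], [270.0, 241.8])]
```

View pics/topz.png

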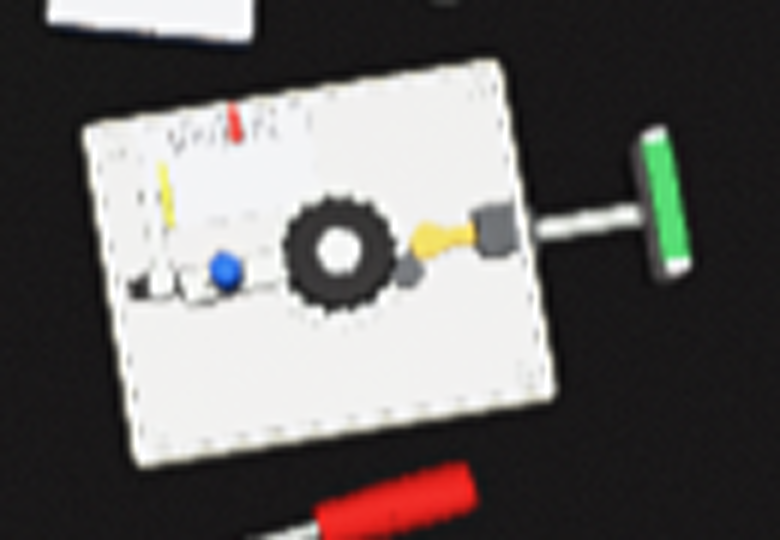

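View pics/scenez.png

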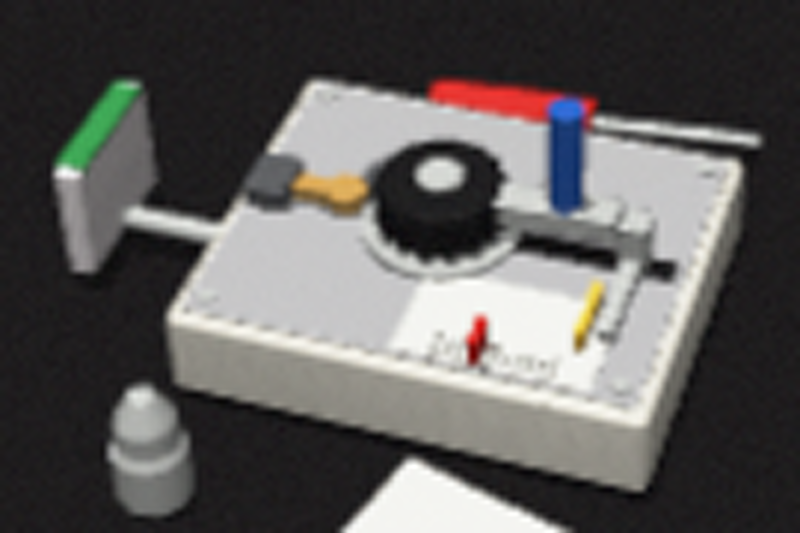

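Zoomed, the top view gives deck corners at (83,128), (497,62), (553,397) and (137,465), the post at (227,270), and the marker at (235,122). The pointer is at (166,195) and the green edge runs from (652,130) to (680,268). In the scene zoom the post top is at (566,107), the marker top at (481,322) and the pointer top at (592,305).

```bash
cat >> h.py <<'E'
T=lambda U,V:('top0',(U+.5)/6-.5+240,(V+.5)/6-.5+170)
S=lambda U,V:('scene0',(U+.5)/5.926-.5+190,(V+.5)/5.922-.5+185)
E
python3 - <<'E'
from h import *
np.set_printoptions(precision=4,suppress=True)
C=np.array([atz(*T(*p),.05) for p in((83,128),(497,62),(553,397),(137,465))])
print(C); c=C.mean(0)
ey=(C[0]+C[3]-C[1]-C[2]);ex=C[0]+C[1]-C[2]-C[3]
print('center',c,'len y',np.linalg.norm(ey)/2,'x',np.linalg.norm(ex)/2)
a=np.degrees(np.arctan2(-ey[0],ey[1]));b=np.degrees(np.arctan2(ex[1],ex[0]));print('yaw',a,b)
th=np.radians((a+b)/2);R=np.array([[np.cos(th),-np.sin(th)],[np.sin(th),np.cos(th)]])
for n,t,s in(('post',(227,270),(566,107)),('marker',(235,122),(481,322)),('pointer',(167,195),(592,305)),('hub',(338,250),(437,172)),('platetop+x',(652,130),(130,83)),('platetop-x',(680,268),(66,172))):
    p,e=tri(T(*t),S(*s)); print(n,p,np.round(e,4),'tester',R.T@(p-c)[:2])
for n,t,z in(('post',(227,270),.127),('marker',(235,122),.063),('pointer',(167,195),.063),('plate',(666,199),.068)):
    p=atz(*T(*t),z);print(n,p,R.T@(p-c)[:2])
E
```

```text
[[ 0.6791  0.1255  0.05  ]
 [ 0.7073 -0.0792  0.05  ]
 [ 0.5416 -0.1018  0.05  ]
 [ 0.513   0.1016  0.05  ]]
center [0.6102 0.0115 0.05  ] len y 0.2060281499494029 x 0.16752085936180702
yaw 7.925716431454071 7.967129582516661
post [0.601  0.0528 0.1251] [0.0013 0.0013] tester [-0.0034  0.0421]
marker [0.6778 0.0498 0.0696] [0.0005 0.0005] tester [0.0722 0.0285]
pointer [0.6437 0.0835 0.0628] [0.0007 0.0007] tester [0.0431 0.0667]
hub [ 0.614  -0.0004  0.0808] [0.0023 0.0023] tester [ 0.0021 -0.0123]
platetop+x [ 0.6573 -0.1376  0.1156] [0.0109 0.0109] tester [ 0.0259 -0.1542]
platetop-x [ 0.615  -0.1831  0.015 ] [0.0154 0.0154] tester [-0.0222 -0.1934]
post [0.6003 0.054  0.127 ] [-0.004   0.0434]
marker [0.6786 0.0503 0.063 ] [0.073 0.029]
pointer [0.6434 0.0842 0.063 ] [0.0429 0.0673]
plate [ 0.6355 -0.1581  0.068 ] [ 0.0015 -0.1715]
```

>>> {"op": "move_arm", "data": {
  "targets": "0.8 -0.95 0 0.5;0.8 -0.95 0 0.5;0.8 -0.95 0 0.5;0.8 -0.95 0 0.5;0.8 -0.95 0 0.5;0.8 -0.95 0 0.5;0.8 -0.95 0 0.5;0.8 -0.95 0 0.5;0.8 -0.95 0 0.5;0.8 -0.95 0 0.5",
  "gripper": 0
}}

```text
time_s: 0.98
tcp_pos: [0.3958, 0.3547, 0.2224]
ee_rot: [[0.993, 0.12, -0.0], [0.12, -0.993, -0.0], [-0.0, 0.0, -1.0]]
wrist_force: [1.1, 0.1, -0.7]
gripper_width: 0.326
gripper_force: 0.0
```

>>> {"op": "move_arm", "data": {
  "targets": "0.8 -0.95 0 0;0.8 -0.95 0 0;0.8 -0.95 0 0;0.8 -0.95 0 0;0.8 -0.95 0 0;0.8 -0.95 0 0;0.8 -0.95 0 0;0.8 -0.95 0 0;0 0 0 0;0 0 0 0"
}}

```text
time_s: 1.82
tcp_pos: [0.5556, 0.1649, 0.2218]
ee_rot: [[0.993, 0.115, -0.001], [0.115, -0.993, -0.0], [-0.001, 0.0, -1.0]]
wrist_force: [-1.2, -1.1, 0.7]
gripper_width: 0.005
gripper_force: 0.0
```

```bash
python3 -c "
from h import *
snap('wrist','w1')"
```

>>> {"op": "move_arm", "data": {
  "targets": "0.8 -0.9 0 0.27;0.8 -0.9 0 0;0.8 -0.9 0 0;0.7 -0.9 0 0;0 -0.6 0 0;0 0 0 0;0 0 0 0"
}}

```text
time_s: 2.45
tcp_pos: [0.632, 0.0616, 0.2224]
ee_rot: [[0.99, 0.142, -0.001], [0.142, -0.99, 0.0], [-0.001, -0.0, -1.0]]
wrist_force: [-0.0, 0.6, 1.4]
gripper_width: 0.006
gripper_force: 0.0
```

```bash
python3 - <<'E'
from h import *
c,s=snap('wrist','w2');print(s['tcp_pos'],s['ee_rot'][:,0])
a=load('w1')['c']['image'];b=c['image']
cv2.imwrite('pics/w12.png',np.hstack([cv2.resize(a,(400,300),interpolation=3),cv2.resize(b,(400,300),interpolation=3)]))
E
```

```text
[0.63195332 0.06157184 0.2223723 ] [ 9.89923444e-01  1.41601548e-01 -7.59183470e-04]
```

View pics/w12.png

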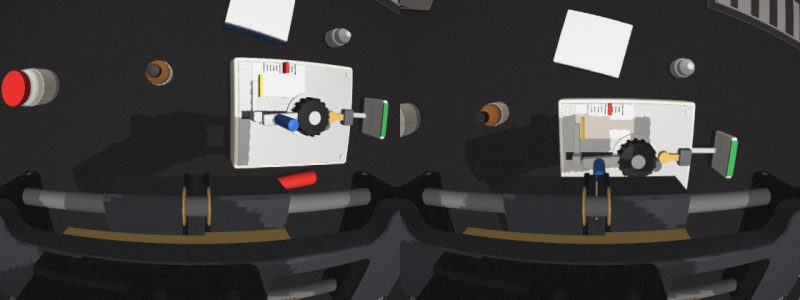

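The two wrist views show pointer, marker, post and plate clearly. In the left view the marker is near (286,68), the pointer (262,86) and the post (287,122). In the right view the post sits at the fingers, about (599,167).

```bash
python3 - <<'E'
from h import *
np.set_printoptions(precision=4,suppress=True)
th=np.radians(7.95);R=np.array([[np.cos(th),-np.sin(th)],[np.sin(th),np.cos(th)]]);c0=np.array([.6102,.0115])
D={}
for f in('w1','w2'):
    h=cv2.cvtColor(load(f)['c']['image'],cv2.COLOR_BGR2HSV)
    for nm,lo,hi in(('green',(50,120,60),(80,255,255)),('blue',(105,150,60),(130,255,255)),('yel',(24,130,60),(33,255,255)),('red',(0,170,60),(5,255,255))):
        k,l,st,ce=cv2.connectedComponentsWithStats(cv2.inRange(h,lo,hi))
        for i in range(1,k):
            if st[i][4]>8 and ce[i][1]<250: print(f,nm,st[i].tolist(),ce[i].round(1)); 
            if st[i][4]>8 and 60<ce[i][1]<250 and ce[i][0]>150: D.setdefault(nm,[]).append((f,*ce[i]))
for nm,z in(('yel',.06),('red',.06),('green',.068)):
    for o in D[nm]:
        p=atz(*o,z);print(nm,o[0],p,R.T@(p[:2]-c0))
E
```

```text
w1 green [532, 144, 12, 48, 351] [537.8 167.4]
w1 blue [313, 33, 82, 28, 350] [353.4  46.5]
w1 blue [385, 160, 34, 24, 502] [401.8 171.3]
w1 yel [363, 104, 5, 31, 125] [365.2 118.9]
w1 red [396, 87, 9, 15, 107] [400.5  94.4]
w1 red [2, 99, 41, 51, 1586] [ 21.1 123.2]
w2 green [456, 197, 18, 50, 474] [464.7 221.1]
w2 blue [271, 222, 16, 24, 313] [278.4 233.9]
w2 red [292, 145, 5, 16, 73] [293.8 152.4]
yel w1 [0.6469 0.084  0.06  ] [0.0464 0.0668]
red w1 [0.6793 0.0493 0.06  ] [0.0737 0.0279]
red w2 [0.6796 0.0496 0.06  ] [0.074  0.0281]
green w1 [ 0.6379 -0.158   0.068 ] [ 0.004  -0.1717]
green w2 [ 0.6386 -0.1585  0.068 ] [ 0.0047 -0.1723]
```

>>> {"op": "move_arm", "data": {
  "targets": "0 0 -0.9 0;0 0 -0.9 0;0 0 -0.9 0;0 0 -0.9 0;0 0 -0.8 0;0 0 -0.6 0;0 0 0 0;0 0 0 0"
}}

```text
time_s: 3.17
tcp_pos: [0.6321, 0.0624, 0.0974]
ee_rot: [[0.99, 0.144, -0.001], [0.144, -0.99, -0.001], [-0.001, 0.0, -1.0]]
wrist_force: [-0.2, 0.1, 1.0]
gripper_width: 0.002
gripper_force: 0.0
```

>>> {"op": "move_arm", "data": {
  "targets": "-0.2 -0.05 0 0;-0.2 -0.05 0 0;-0.2 -0.05 0 0;-0.2 -0.05 0 0;-0.15 -0.04 0 0;-0.15 -0.04 0 0;-0.15 -0.04 0 0;-0.15 -0.04 0 0;-0.15 -0.04 0 0;-0.15 -0.04 0 0"
}}

```text
time_s: 4.0
tcp_pos: [0.5961, 0.0505, 0.1001]
ee_rot: [[0.989, 0.144, 0.014], [0.144, -0.99, 0.001], [0.014, 0.001, -1.0]]
wrist_force: [9.1, -6.0, -1.5]
gripper_width: 0.006
gripper_force: 4.4
```

>>> {"op": "move_arm", "data": {
  "targets": "-0.1 -0.03 0 0;-0.1 -0.03 0 0;-0.1 -0.03 0 0;0 0 0 0;0 0 0 0;0 0 0 0"
}}

```text
time_s: 4.5
tcp_pos: [0.5824, 0.048, 0.0976]
ee_rot: [[0.99, 0.142, -0.0], [0.142, -0.99, -0.0], [-0.0, -0.0, -1.0]]
wrist_force: [0.1, -0.2, -0.4]
gripper_width: 0.005
gripper_force: 0.0
```

```bash
cat >> h.py <<'E'
def cents(f):
    h=cv2.cvtColor(load(f)['c']['image'],cv2.COLOR_BGR2HSV);o={}
    for nm,lo,hi in(('green',(50,120,60),(80,255,255)),('blue',(105,150,60),(130,255,255)),('yel',(24,130,60),(33,255,255)),('red',(0,170,60),(5,255,255))):
        k,l,st,ce=cv2.connectedComponentsWithStats(cv2.inRange(h,lo,hi))
        o[nm]=[(st[i][:5].tolist(),ce[i].round(1).tolist()) for i in range(1,k) if st[i][4]>8]
    return o
E
python3 - <<'E'
from h import *
snap('scene','s1');o=cents('s1');print(load('s1')['s']['tcp_pos'])
for k in o:print(k,[x for x in o[k] if 190<x[1][0]<320 and 190<x[1][1]<260])
for x in o['blue']:
  if 190<x[1][0]<330 and 190<x[1][1]<260:
    p=atz('s1',x[0][0]+x[0][2]/2-.5,x[0][1]+1,.127); print(p)
E
```

```text
[0.58239394 0.04798943 0.09758062]
green [([200, 199, 14, 14, 76], [206.1, 205.6])]
blue [([279, 197, 3, 12, 22], [280.4, 202.9])]
yel [([287, 233, 4, 8, 12], [288.9, 236.8])]
red [([262, 198, 17, 6, 67], [270.8, 200.5]), ([269, 239, 3, 7, 14], [270.0, 241.8])]
[0.59253453 0.03367884 0.127     ]
```

>>> {"op": "move_arm", "data": {
  "targets": "0.4 0.1 0 0;0.3 0.1 0.5 0;0 0 0.9 0;0 0 0.9 0;0 0 0.9 0;0 0 0.9 0;0 0 0.8 0;0 0 0 0",
  "gripper": 50
}}

```text
time_s: 5.22
tcp_pos: [0.6027, 0.0534, 0.225]
ee_rot: [[0.99, 0.142, 0.009], [0.142, -0.99, 0.001], [0.009, -0.0, -1.0]]
wrist_force: [0.9, 1.0, 1.1]
gripper_width: 0.512
gripper_force: 0.0
```

>>> {"op": "move_arm", "data": {
  "targets": "0.3 -0.9 0 0;0.3 -0.9 0 0;0.3 -0.9 0 0;0.3 -0.9 0 0;0.2 -0.9 0 0;0 -0.9 0 0;0 -0.9 0 0;0 -0.9 0 0;0 -0.9 0 0;0 0 0 0"
}}

```text
time_s: 6.05
tcp_pos: [0.6346, -0.1528, 0.2188]
ee_rot: [[0.99, 0.138, -0.002], [0.138, -0.99, -0.0], [-0.002, 0.0, -1.0]]
wrist_force: [-0.3, 0.4, 0.0]
gripper_width: 0.575
gripper_force: 0.0
```

```bash
python3 - <<'E'
from h import *
np.set_printoptions(precision=4,suppress=True)
for n in('wrist','scene'): snap(n,n+'2')
print(load('wrist2')['s']['tcp_pos'])
o=cents('wrist2');print(o)
for x in o['green']: print('green',atz('wrist2',*x[1],.068))
o=cents('scene2');
for x in o['blue']:
  if 190<x[1][0]<330 and 190<x[1][1]<260: print(x,atz('scene2',x[0][0]+x[0][2]/2-.5,x[0][1]+1,.127))
a=load('wrist2')['c']['image'];cv2.imwrite('pics/v2.png',cv2.resize(a,(800,600)))
E
```

```text
[ 0.6346 -0.1528  0.2188]
{'green': [([275, 168, 15, 58, 802], [281.6, 196.5])], 'blue': [([120, 26, 24, 68, 480], [131.5, 60.0]), ([74, 232, 35, 26, 321], [91.4, 243.1])], 'yel': [], 'red': [([92, 128, 9, 14, 102], [95.5, 134.3]), ([179, 270, 12, 3, 27], [184.8, 270.8])]}
green [ 0.6382 -0.1589  0.068 ]
([279, 191, 7, 19, 105], [282.1, 199.1]) [0.5687 0.0279 0.127 ]
```

View pics/v2.png

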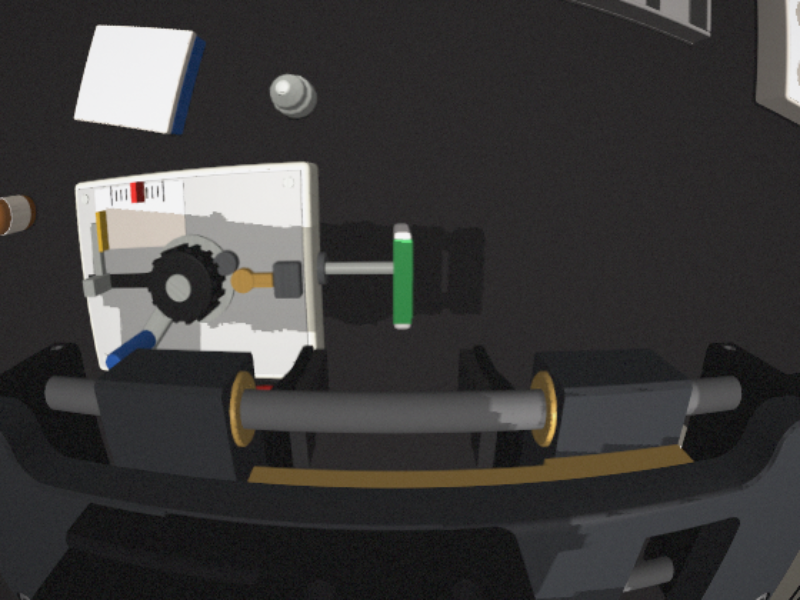

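The lever now points to −x/+y with its post at about (115,355), so it has clicked to unlocked. The plate's green edge is at (402,280). Now I'll pinch the plate.

>>> {"op": "move_arm", "data": {
  "targets": "0.1 -0.25 -0.9 0.1;0 0 -0.9 0;0 0 -0.9 0;0 0 -0.9 0;0 0 -0.9 0;0 0 -0.8 0;0 0 -0.7 0;0 0 -0.6 0;0 0 -0.5 0;0 0 0 0"
}}

```text
time_s: 6.98
tcp_pos: [0.6357, -0.1546, 0.0392]
ee_rot: [[0.989, 0.151, -0.006], [0.151, -0.989, 0.001], [-0.006, -0.002, -1.0]]
wrist_force: [0.0, 0.2, -0.5]
gripper_width: 0.575
gripper_force: 0.0
```

>>> {"op": "move_arm", "data": {
  "targets": "0 0 0 0;0 0 0 0;0 0 0 0;0 0 0 0;0 0 0 0;0 0 0 0;0 0 0 0;0 0 0 0",
  "gripper": 0
}}

```text
time_s: 7.65
tcp_pos: [0.6386, -0.159, 0.0433]
ee_rot: [[0.989, 0.149, 0.002], [0.149, -0.989, -0.004], [0.002, 0.004, -1.0]]
wrist_force: [0.8, -10.9, -0.6]
gripper_width: 0.132
gripper_force: 30.0
```

>>> {"op": "move_arm", "data": {
  "targets": "0.02 -0.14 0 0;0.02 -0.14 0 0;0.02 -0.14 0 0;0.02 -0.14 0 0;0.02 -0.14 0 0;0.02 -0.14 0 0;0.02 -0.14 0 0;0.02 -0.14 0 0;0.02 -0.14 0 0;0.02 -0.14 0 0"
}}

```text
time_s: 8.48
tcp_pos: [0.6428, -0.1888, 0.0432]
ee_rot: [[0.989, 0.151, -0.0], [0.151, -0.989, 0.002], [0.0, -0.002, -1.0]]
wrist_force: [-1.4, 9.4, 6.0]
gripper_width: 0.136
gripper_force: 30.0
```

>>> {"op": "move_arm", "data": {
  "targets": "0 0 0 0;0 0 0 0;0 0 0 0"
}}

```text
time_s: 8.73
tcp_pos: [0.6428, -0.1893, 0.0432]
ee_rot: [[0.989, 0.15, 0.0], [0.15, -0.989, 0.001], [0.0, -0.001, -1.0]]
wrist_force: [-2.0, 4.9, 4.3]
gripper_width: 0.136
gripper_force: 30.0
```

```bash
python3 - <<'E'
from h import *
np.set_printoptions(precision=4,suppress=True)
for n in('wrist','scene','top'): snap(n,n+'3')
print(load('wrist3')['s']['tcp_pos'])
for f in('scene0','scene3','top0','top3'):
    o=cents(f);print(f,{k:[x for x in o[k] if 190<x[1][0]<330 and 180<x[1][1]<260] for k in('yel','red')})
a=load('scene3')['c']['image'][185:275,190:325];b=load('top3')['c']['image'][165:235,240:340]
cv2.imwrite('pics/v3.png',np.vstack([cv2.resize(a,(450,300),interpolation=2),cv2.resize(b,(450,290),interpolation=2)]))
E
```

```text
[ 0.6428 -0.1893  0.0432]
scene0 {'yel': [([287, 233, 4, 8, 11], [289.0, 236.5])], 'red': [([262, 198, 22, 7, 87], [272.5, 200.7]), ([269, 239, 3, 7, 14], [270.0, 241.8])]}
scene3 {'yel': [([276, 232, 4, 7, 10], [277.2, 235.3])], 'red': [([262, 198, 17, 7, 69], [270.5, 200.7]), ([287, 201, 4, 3, 10], [288.4, 202.2]), ([269, 239, 3, 7, 14], [270.0, 241.8])]}
top0 {'yel': [([309, 208, 10, 5, 29], [312.6, 209.5])], 'red': [([292, 247, 28, 15, 247], [305.8, 253.8])]}
top3 {'yel': [], 'red': []}
```

View pics/v3.png

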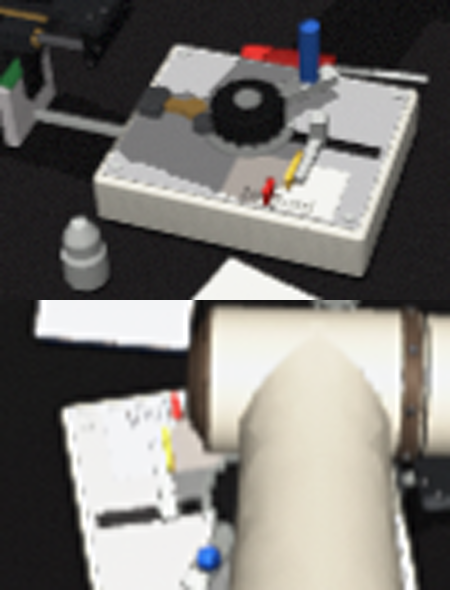

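```bash
python3 - <<'E'
from h import *
np.set_printoptions(precision=4,suppress=True)
th=np.radians(8.3);R=np.array([[np.cos(th),-np.sin(th)],[np.sin(th),np.cos(th)]]);c0=np.array([.6102,.0115])
# soft, intensity-weighted centroids of yellow/red chroma
for f,by,br in(('scene0',(283,229,295,246),(266,236,274,249)),('scene3',(272,228,283,244),(266,236,274,249)),('top0',(262,195,271,210),(274,184,284,196)),('top3',(272,190,283,211),(274,182,284,196))):
    im=load(f)['c']['image'].astype(float);r=[]
    for nm,b in(('y',by),('r',br)):
        s=im[b[1]:b[3],b[0]:b[2]];B,G,Rr=s[...,0],s[...,1],s[...,2]
        w=np.clip((np.minimum(G,Rr)-B) if nm=='y' else (Rr-np.maximum(G,B)),0,None);w[w<.35*w.max()]=0
        if nm=='y': w[(Rr-G)>.4*Rr]=0
        ys,xs=np.mgrid[b[1]:b[3],b[0]:b[2]]
        u,v=(w*xs).sum()/w.sum(),(w*ys).sum()/w.sum()
        p=atz(f,u,v,.0585 if f[0]=='s' else .062);t=R.T@(p[:2]-c0);r.append(t[1]);print(f,nm,round(u,2),round(v,2),t)
    print('gap',r[0]-r[1])
E
```

```text
scene0 y 288.76 237.27 [0.0439 0.064 ]
scene0 r 270.01 241.27 [0.07   0.0246]
gap 0.039369134170745584
scene3 y 277.25 235.19 [0.045  0.0351]
scene3 r 269.96 241.22 [0.0699 0.0245]
gap 0.010597103443310232
top0 y 267.25 202.15 [0.0434 0.0676]
top0 r 278.55 190.17 [0.0727 0.0293]
gap 0.03835734105587775
top3 y 276.85 200.4 [0.0438 0.0391]
top3 r 278.61 190.26 [0.0724 0.0291]
gap 0.00996353267955722
```

>>> {"op": "move_arm", "data": {
  "targets": "0.02 -0.1 0 0;0.02 -0.1 0 0;0.01 -0.1 0 0;0.01 -0.1 0 0;0 0 0 0;0 0 0 0;0 0 0 0"
}}

```text
time_s: 9.47
tcp_pos: [0.6442, -0.1989, 0.0432]
ee_rot: [[0.989, 0.15, -0.0], [0.15, -0.989, 0.002], [0.0, -0.002, -1.0]]
wrist_force: [-0.6, 7.6, 4.6]
gripper_width: 0.134
gripper_force: 30.0
```

```bash
cat >> h.py <<'E'
def gap(f,by,br):
    th=np.radians(8.3);im=load(f)['c']['image'].astype(float);r=[]
    for nm,b in(('y',by),('r',br)):
        s=im[b[1]:b[3],b[0]:b[2]];B,G,Rr=s[...,0],s[...,1],s[...,2]
        w=np.clip((np.minimum(G,Rr)-B) if nm=='y' else (Rr-np.maximum(G,B)),0,None);w[w<.35*w.max()]=0
        if nm=='y': w[(Rr-G)>.4*Rr]=0
        ys,xs=np.mgrid[b[1]:b[3],b[0]:b[2]]
        u,v=(w*xs).sum()/w.sum(),(w*ys).sum()/w.sum();p=atz(f,u,v,.0585 if f[0]=='s' else .062)
        r.append(-np.sin(th)*p[0]+np.cos(th)*p[1]);print(f,nm,round(u,2),round(v,2))
    print('gap',r[0]-r[1])
E
python3 - <<'E'
from h import *
for n in('scene','top'): snap(n,n+'4')
print(load('top4')['s']['tcp_pos'])
gap('scene4',(268,227,282,240),(266,240,274,249)); gap('top4',(275,195,287,211),(274,182,284,195))
a=load('scene4')['c']['image'][185:275,190:325];b=load('top4')['c']['image'][165:235,240:340]
cv2.imwrite('pics/v4.png',np.vstack([cv2.resize(a,(450,300),interpolation=2),cv2.resize(b,(450,290),interpolation=2)]))
E
```

```text
[ 0.64415915 -0.1988855   0.04317034]
scene4 y 273.7 234.1
scene4 r 269.75 241.92
gap 0.000860003357198498
top4 y 279.96 199.76
top4 r 278.55 190.17
gap 0.0005570734467276531
```

View pics/v4.png

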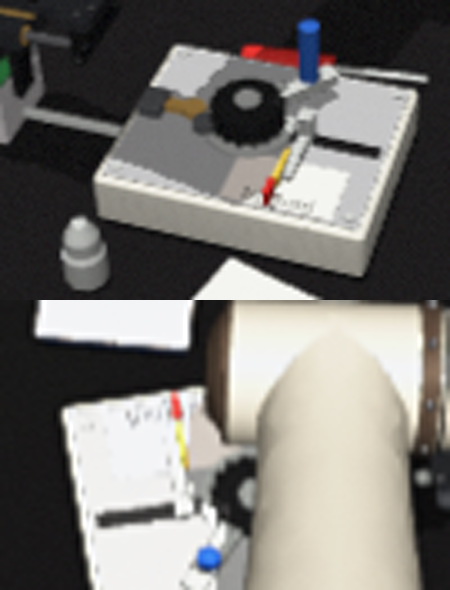

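The yellow pointer lines up with the red marker, with a gap under 1 mm in both views. Next I'll bring the plate home.

>>> {"op": "move_arm", "data": {
  "targets": "-0.03 0.2 0 0;-0.03 0.2 0 0;-0.03 0.2 0 0;-0.03 0.2 0 0;-0.03 0.2 0 0;-0.03 0.2 0 0;-0.03 0.2 0 0;-0.03 0.18 0 0;0 0 0 0;0 0 0 0"
}}

```text
time_s: 10.4
tcp_pos: [0.6388, -0.1608, 0.0431]
ee_rot: [[0.989, 0.151, 0.001], [0.151, -0.989, -0.0], [0.001, 0.0, -1.0]]
wrist_force: [-0.9, 2.1, 5.0]
gripper_width: 0.14
gripper_force: 30.0
```

>>> {"op": "move_arm", "data": {
  "targets": "0 0 0 0;0 0 0 0;0 0 0 0;0 0 0 0;0 0 0 0;0 0 0 0;0 0 0 0",
  "gripper": 50
}}

```text
time_s: 10.98
tcp_pos: [0.6381, -0.1615, 0.0423]
ee_rot: [[0.989, 0.15, -0.0], [0.15, -0.989, -0.0], [-0.0, 0.0, -1.0]]
wrist_force: [0.1, 0.3, 0.6]
gripper_width: 0.539
gripper_force: 0.0
```

>>> {"op": "move_arm", "data": {
  "targets": "0 0 0.6 0;0 0 0.9 0;0 0 0.9 0;0 0 0.9 0;0 0 0.9 0;0 0 0.9 0;0 0 0.9 0;0 0 0.9 0;0 0 0 0;0 0 0 0"
}}

```text
time_s: 11.82
tcp_pos: [0.6389, -0.1613, 0.2167]
ee_rot: [[0.989, 0.15, 0.004], [0.15, -0.989, 0.0], [0.004, 0.001, -1.0]]
wrist_force: [0.2, -0.6, -1.3]
gripper_width: 0.574
gripper_force: 0.0
```

```bash
python3 - <<'E'
from h import *
for n in('scene','top','wrist'): snap(n,n+'5')
print(load('top5')['s']['tcp_pos'],load('top5')['s']['wrist_force'])
gap('scene5',(268,227,282,240),(266,240,274,249)); gap('top5',(275,195,287,211),(274,182,284,195))
for f in('scene0','scene5'):print([x for x in cents(f)['green'] if x[1][0]<230])
for x in cents('wrist5')['green']: print('plate',atz('wrist5',*x[1],.068))
a=load('wrist5')['c']['image'];b=load('scene5')['c']['image'][185:275,190:325]
cv2.imwrite('pics/v5.png',np.hstack([cv2.resize(a,(400,300)),cv2.resize(b,(400,300),interpolation=2)]))
E
```

```text
[ 0.63804263 -0.16116396  0.21498925] [-0.76857739  0.30784576  0.22129516]
scene5 y 273.91 234.16
scene5 r 269.82 241.92
gap 0.0012537289940570268
top5 y 282.29 201.32
top5 r 278.58 190.27
gap -0.0053602163685007795
[([200, 199, 13, 14, 75], [205.9, 205.7])]
[([200, 199, 13, 14, 68], [206.0, 205.7])]
plate [ 0.63823253 -0.15951721  0.068     ]
```

View pics/v5.png

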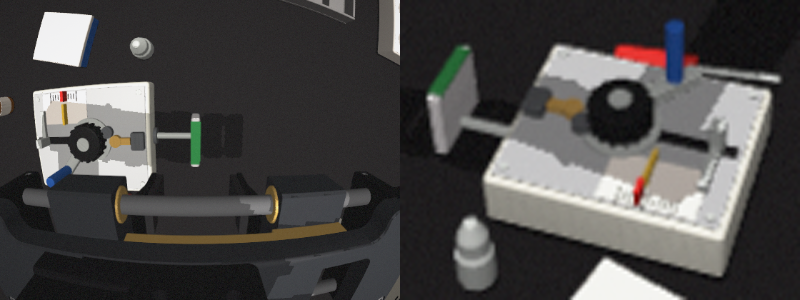

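The plate is home, the lever is unlocked, and the pointer sits at the marker in both views. The top view's −5 mm reading is the exception; shading or the arm in its window may be skewing it, so I'll check it against the wrist picture.

```bash
python3 - <<'E'
from h import *
th=np.radians(8.3)
def Y(f,u,v,z): p=atz(f,u,v,z);return p,-np.sin(th)*p[0]+np.cos(th)*p[1]
h=cv2.cvtColor(load('wrist5')['c']['image'],cv2.COLOR_BGR2HSV)
for nm,lo,hi in(('y',(18,120,50),(33,255,255)),('r',(0,150,60),(6,255,255))):
    k,l,st,ce=cv2.connectedComponentsWithStats(cv2.inRange(h,lo,hi))
    for i in range(1,k):
        if st[i][4]>20 and ce[i][0]<120 and 120<ce[i][1]<185: print(nm,st[i],ce[i],Y('wrist5',*ce[i],.062))
h=cv2.cvtColor(load('top5')['c']['image'],cv2.COLOR_BGR2HSV)
m=cv2.inRange(h,(18,90,50),(33,255,255))[190:212,272:292]
print(m//255)
E
```

```text
y [ 86 146   9  29 200] [ 89.87  159.805] (array([0.6518107 , 0.04446014, 0.062     ]), np.float64(-0.050098465475921984))
r [ 84 128  10  14 117] [ 87.95726496 134.36752137] (array([0.67931392, 0.04892856, 0.062     ]), np.float64(-0.04964710630207221))
[[0 0 0 0 0 0 0 0 0 0 0 0 0 0 0 0 0 0 0 0]
 [0 0 0 0 0 0 0 0 0 0 0 0 0 0 0 0 0 0 0 0]
 [0 0 0 0 0 0 0 0 0 0 0 0 0 0 0 0 0 0 0 0]
 [0 0 0 0 0 0 0 0 0 0 0 0 0 0 0 0 0 0 0 0]
 [0 0 0 0 0 0 0 0 0 0 0 0 0 0 0 0 0 0 0 0]
 [0 0 0 0 0 0 0 0 0 0 0 0 0 0 0 0 0 0 0 0]
 [0 0 0 0 0 0 0 0 0 0 0 0 0 0 0 0 0 0 0 0]
 [0 0 0 0 0 0 0 0 0 0 0 0 0 0 0 0 0 0 0 0]
 [0 0 0 0 0 0 0 0 0 0 0 0 0 0 0 0 0 0 0 0]
 [0 0 0 0 0 0 0 0 0 0 0 0 0 0 0 0 0 0 0 0]
 [0 0 0 0 0 0 0 0 0 0 0 0 0 0 0 0 0 0 0 0]
 [0 0 0 0 0 0 0 0 0 0 0 0 0 0 0 0 0 0 0 0]
 [0 0 0 0 0 0 0 0 0 0 0 0 0 0 0 0 0 0 0 0]
 [0 0 0 0 0 0 0 0 0 0 0 0 0 0 0 0 0 0 0 0]
 [0 0 0 0 0 0 0 0 0 0 0 0 0 0 0 0 0 0 0 0]
 [0 0 0 0 0 0 0 0 0 0 0 0 0 0 0 0 0 0 0 0]
 [0 0 0 0 0 0 0 0 0 0 0 0 0 0 0 0 0 0 0 0]
 [0 0 0 0 0 0 0 0 0 0 0 0 0 0 0 0 0 0 0 0]
 [0 0 0 0 0 0 0 0 0 0 0 0 0 0 0 0 0 0 0 0]
 [0 0 0 0 0 0 0 0 0 0 0 0 0 0 0 0 0 0 0 0]
 [0 0 0 0 0 0 0 0 0 0 0 0 0 0 0 0 0 0 0 0]
 [0 0 0 0 0 0 0 0 0 0 0 0 0 0 0 0 0 0 0 0]]
```

The wrist view puts the gap at 0.5 mm. The pointer is hidden in the top view, so that reading was spurious. Handing in.

```bash
python3 -c "
from station import *
print(finish_job())"
```

```text
the job is handed in; nothing more can be done
None
```

I handed the job in with the selector clicked to unlocked, the pointer within about 1 mm of the red marker and the plate back home; the hand-in returned no verdict.

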